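Take the vent cover off the wheel's control box

TASK

The dust filter in the wheel's control box needs cleaning: press the orange release tab inward, firmly but without forcing it, until the white vent cover springs up, then take the cover by its blue rib and pivot it well up (about 30 degrees) about its tucked-in edge before drawing it out of its frame. Lay the cover gently, rib up and flat, in the middle of the cork mat and let go of it. Leave the box's tab free and everything else on the bench where it is.

Things in the scene. Friction and masses are not known exactly. Their poses are not given: they have to be found in the camera images.
- housing: grey control box, fixed, 210 (x) x 150 (y) x 80 mm high; origin under its centre, x points from the cover's tucked-in edge (robot's side) to the tab. Its top has a 136 x 110 mm recess, 40 mm deep, that holds the cover over a green filter pad; the rims round it are level at 80 mm. The deck on the tab's side runs from x = 68.5 to 105 mm.
- tab (a joint): travel of the orange tab, 0 = out, 0.012 m = at its stop; it goes to the housing's -x, the box's middle. A spring pushes back, 3 N at rest to 8 N at the stop, plus about 2 N of latch friction until the cover is free. The latch lets go somewhere between 3 and 9 mm; let go, the tab springs back without catching the cover again. Over 45 N breaks it.
- tab_face (a point): middle of the face to press, the outer (+x) face of the tab: an upright plate 44 wide (y), 10 thick (x), 35 mm high on the deck past the cover's far edge. The point is at housing x = 95, z = 100 mm, 15 mm below the tab's top, and moves with the tab. Press along the housing's -x. Behind the tab the deck goes on 10 mm, then the box ends.
- cover: white vent cover, 130 (x) x 104 (y) x 57 mm over its rib, 0.15 to 0.29 kg; origin at its underside's centre (foot of its 20 mm skirts), x to the latch edge, z up. Plate top 25 mm above the origin. Shut, it lies 50 mm above the housing's origin, axes as the housing's. Unlatched, a plunger holds it about 0.19 rad tilted, latch edge up 20 mm (turned about -y).
- cover_grip (a point): grasp point in the cover's blue rib, at x = 30, z = 50 mm in the cover. The rib is a bar 60 long (x), 14 thick (y) and 32 mm high on the plate, its top 7 mm above this point; pinch it across its thickness (along y). The plate is 25 mm below this point. Its frame is the cover's.
- cover_tongue (a point): middle of the cover's tongue, a 4 mm thick lip along the whole edge away from the latch, at x = -60, z = 22 mm in the cover; it is tucked 11 mm deep under the housing's blue frame lip. Its frame is the cover's.
- housing_lip (a point): the tongue's middle when shut, under the blue lip: housing x = -60, z = 72 mm. The cover turns about the lip's edge at x = -53, z = 72 mm, along y. The lip's underside is 75.5 mm high, 1.5 mm of play. The cover can turn 0.7 rad there; past 0.35 rad it slides out along its own +x by 11 mm or more, clear of the frame.
- mat: cork mat, fixed, 200 (x) x 170 (y) x 4 mm thick, where the cover goes; origin at the centre of its underside, top 4 mm above the bench.
- rib: hard orange silicone rib lying flat, 100 x 50 x 8 mm; origin at the centre of its underside. Leave alone.
- pin_tool: steel pin tool lying along its x, 155 mm long, 14 mm wide, 12 mm high; origin under its handle's middle. Leave alone.
- paddle: teak paddle lying along its x, 260 long, 60 wide, 10 mm thick, blade to +x; origin at the underside near the neck. Leave alone.
- jar: blue ceramic jar with a white hinged lid, 96 mm across, 100 mm high; origin under its centre. Leave alone.
- banding_wheel: aluminium banding wheel, 170 mm across, 60 mm high; origin under its centre. Leave alone.
- bowl: terracotta bowl, 120 mm across, 55 mm high; origin under its centre. Leave alone.
Mind the look-alikes: they are no part of the job. What is shaped like the cover but yellow is not meant.

How it is judged (in metres and radians):
On the way, in this order (a step that is already met when the one before it is completed fails the run):
1. the release tab is pressed in at least 4 mm (value of joint tab above 0.004 m), for 0.05 s.
2. the cover is pivoted up more than 0.3 rad with its tongue still tucked under the lip (within 15 mm of its seat) (angle between cover's own z axis and vertical above 0.3 rad and distance between cover_tongue and housing_lip below 0.015 m), for 0.05 s.
At the end, for the whole second after the job is handed in: The cover lies rib up and flat (within 0.08 rad) on the cork mat, its centre within 40 mm of the mat's centre and its underside within 5 mm of the mat's top, at rest and let go; the tab is back out (under 3 mm) (horizontal distance between cover and mat below 0.04 m and angle between cover's own z axis and vertical below 0.08 rad and z of cover in the frame of mat below 0.009 m and linear speed of cover below 0.02 m/s and contact force between the fingers and cover below 0.1 N and value of joint tab below 0.003 m); the robot touches nothing.
It fails at once if the tab or its box is forced (over 45 N) (contact force between the fingers and housing above 45 N).
It fails at once if the cover is dropped or thrown (faster than 0.5 m/s while not held) (linear speed of cover above 0.5 m/s and contact force between the fingers and cover below 0.2 N).
It fails at once if one of the other things on the bench is moved more than 30 mm (distance of any of rib, pin_tool, paddle, jar, banding_wheel, bowl from where it was at the start of the episode above 0.03 m).
It also fails if it takes over 59 s, if anything falls off the work surface, if the arm or the gripper's body presses on something with over 40 N, if the wrist force passes 120 N, or if a joint passes its speed limit or range.

ROBOT

A 6-joint arm with a two-finger parallel gripper is mounted at the origin on the work surface. World frame = base frame: x ahead of the robot, y to its left, z up, the work surface at z = 0. Lengths are in m, angles in degrees, forces in N, time in s.
With the tool pointing down it reaches from about 0.4 to 0.825 m from the base axis. Payload 7 kg.
Tool frame: the origin (TCP) lies at the centre of the arm's flange, where the gripper is bolted on; the fingertips stand 178 mm ahead of it and the grasp point (between the pads) lies 159 mm ahead of it (tip_reach is the distance from the TCP to the fingertips, in m); z points along the fingers, y is the line along which they close (so a half turn about z gives the same grasp; the last joint's range is limited). The gripper opens to 88 mm and grips with 3 to 60 N. Pads are 19 mm wide; open, the fingers measure 130 mm over their backs; the gripper's body (78 mm by 193 mm) begins 47 mm behind the grasp point.
Start: joints at [84.288, 20.546, 0.682, 0, -70.136, -16.507], TCP at [0.255, 0.625, 0.405] pointing down, gripper open.
Joint ranges: [-176.03, 176.03], [-82.01, 121.73], [-58.28, 71.71], [-173.87, 95.51], [-174.79, -0.11], [-173.66, 173.66]. Speed limits (degrees/s): [136.94, 136.94, 172.46, 180, 180, 180].

INTERFACE

Orientations are given as [roll, pitch, yaw] about the fixed x, y, z axes, in that order (R = Rz(yaw) Ry(pitch) Rx(roll)).
In Python, from plant import * gives the robot as it stands.
- The arm moves only by the shell command python3 -m handwheel 'ROWS'. ROWS is JSON, a list of rows, each a list of 7 numbers: the opening, from -1 (shut) to 1 (fully open), then the shift along the tool's x, y, z as a fraction of full scale, then the turn, a rotation vector about the tool's x, y, z as a fraction of full scale. A call has 1 to 5 rows; each row shifts and turns the commanded pose from where the row before left it, along the tool's axes as they then stand; what a row does not reach is not made up. Full scale, the value 1, is 0.025 m for a shift and 6 degrees for a turn. A row lasts 1/8 s, in which the tool goes at most 62.5 mm and 10.7 degrees, less where a joint would pass 70% of its speed; a pose out of reach is approached as far as the arm can. A call with a number of a shift or a turn outside -1 to 1 is refused whole. A call with a gripper value outside its range is refused whole. The fingers move at their own pace and stop on an object; the grip force is fixed at half the most. Time passes only in rows, so rows that do not move let the fingers close. It gives the time, the measured TCP pose, the force, the opening and the grip force at its end, in the units of the state.
- get_obs(): the state, without advancing time (a new reading comes with each control period).
- snapshot(name): name is "scene" or "side" or "wrist"; returns a dict with "color" (480x640x3 uint8, red, green, blue), "fx", "fy", "cx", "cy" (pixels), "R" (3x3) and "t" (3): a world point X has camera coordinates R X + t; the wrist camera has in their place "tool_from_camera" (4x4, takes a point from camera to tool coordinates, whose origin is the TCP and whose axes are the flange's). Camera axes: x right, y down, z forward; pixel columns grow to the right and rows downward; lengths in m; the calibration is good to about 2 mm. The wrist camera is an equidistant fisheye: a pixel r from the principal point sees the ray r / f radians off the axis. A picture is of the moment at which its call begins: read the wrist's pose just before it. There is no depth.
- close_job(): hands the job in; it is judged then, once.
The state is a dict: "clock": time; "joint_pos": joint angles; "qvel": joint speeds; "tau": joint torques, N m; "tool_pos": TCP position; "orientation": TCP orientation; "force": force on the tool from outside, world axes, zero at the start; "moment": the same for the moment, N m; "opening": finger opening in m; "gripper_force": force on a finger pad.
Only numpy, scipy, OpenCV 4.12 (cv2) and the standard library are available. Lean on these libraries where they do the work, as an engineer would, in place of code of your own. Each camera call takes 0.05 s, during which the arm holds its last target. There are 200 camera calls.

## Working session

There is one attempt and no reset: what is moved stays moved. The work goes in short steps, Python scripts to look and compute and a shell command to move; the robot and the scene stay as the last step left them, time stands still between calls to the robot, and variables do not carry over. Pictures are saved under pics/ and viewed, at most 10 in all, crops included, and the job is handed in when it is done.

```bash
mkdir -p pics
cat > h.py <<'E'
from plant import *
import numpy as np, cv2
def ray(s,u,v):
    d=np.array([(u-s['cx'])/s['fx'],(v-s['cy'])/s['fy'],1.]);R=np.array(s['R']);t=np.array(s['t'])
    return -R.T@t, R.T@d
def onz(s,u,v,z):
    o,d=ray(s,u,v); return o+d*(z-o[2])/d[2]
def proj(s,X):
    c=np.array(s['R'])@np.array(X)+np.array(s['t']); return s['fx']*c[0]/c[2]+s['cx'], s['fy']*c[1]/c[2]+s['cy']
def save(s,n): cv2.imwrite('pics/'+n,cv2.cvtColor(np.array(s['color']),cv2.COLOR_RGB2BGR))
E
python3 - <<'E'
from h import *
import pickle
print(get_obs())
for n in ('scene','side'):
    s=snapshot(n);save(s,n+'0.png');pickle.dump(s,open(n+'.pkl','wb'));print(n,-np.array(s['R']).T@np.array(s['t']),s['fx'])
s=snapshot('wrist');save(s,'wrist0.png');print(s['tool_from_camera'],s['fx'],s['cx'],s['cy'])
E
```

```text
{'clock': 0.0, 'joint_pos': array([ 8.42885830e+01,  2.05917246e+01,  6.32736600e-01, -2.02332317e-02,
       -7.01360673e+01, -1.65077223e+01]), 'qvel': array([-0.09121455, -0.08335361,  0.07547999, -0.09600065,  0.02074345,
       -0.01930941]), 'tau': array([-4.30179380e-04, -5.82731795e+01,  2.93040276e+01,  6.99705765e+00,
        6.80319834e-03, -1.55247690e-04]), 'tool_pos': array([0.25516861, 0.62469391, 0.40371094]), 'orientation': array([ 1.79903458e+02, -8.77567000e-03, -2.22260227e+01]), 'force': array([-0.32268363,  0.11159679,  0.19024581]), 'moment': array([ 0.01934453,  0.0817721 , -0.0281137 ]), 'gripper_force': 0.0, 'opening': 0.08776573469734104}
scene [1.26964006 0.07429562 1.21114677] 550.415800975509
side [-0.03932291 -0.738633    0.88942165] 583.9542881744145
[[-7.55837595e-04 -9.56210606e-01 -2.92678502e-01  7.96233829e-02]
 [ 9.99999671e-01 -8.08552675e-04  5.91409931e-05 -7.40246611e-04]
 [-2.93197231e-04 -2.92678362e-01  9.56210903e-01  1.88982857e-02]
 [ 0.00000000e+00  0.00000000e+00  0.00000000e+00  1.00000000e+00]] 371.64829954431775 320.4826333693472 245.45727867463478
```

View pics/scene0.png

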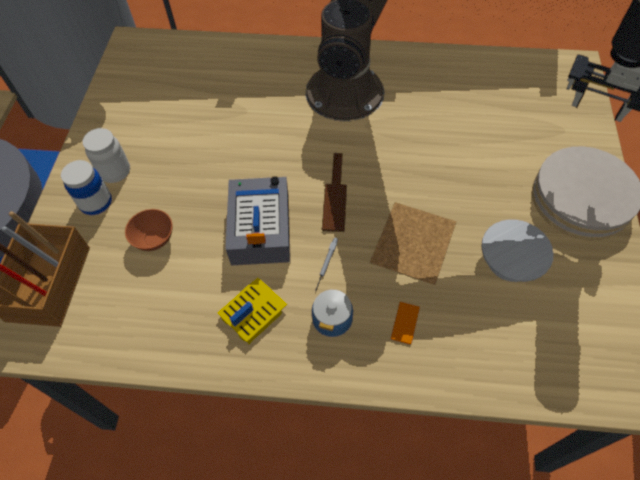

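View pics/side0.png

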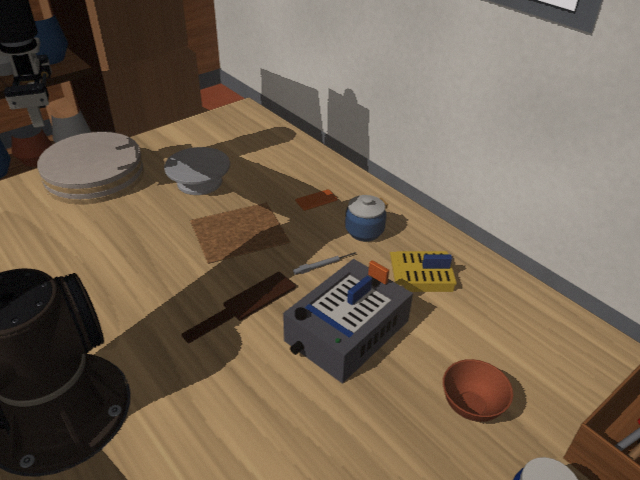

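The scene picture shows the box around (258,220), its tab at (257,239), its blue rib at (256,217), the mat at (414,242) and the yellow look-alike at (252,310). The side view shows the box around (348,320), its tab at (378,272) and its rib at (360,290).

Run:
```python
from h import *
import pickle
S={n:pickle.load(open(n+'.pkl','rb')) for n in('scene','side')}
def blobs(s,lo,hi,roi,mina=30):
    x0,y0,x1,y1=roi;h=cv2.cvtColor(np.array(s['color']),cv2.COLOR_RGB2HSV);m=cv2.inRange(h,lo,hi);k=np.zeros_like(m);k[y0:y1,x0:x1]=m[y0:y1,x0:x1]
    c,_=cv2.findContours(k,cv2.RETR_EXTERNAL,cv2.CHAIN_APPROX_NONE)
    return sorted([x for x in c if cv2.contourArea(x)>mina],key=cv2.contourArea)[::-1]
sc,sd=S['scene'],S['side']
# mat
m=blobs(sc,(5,60,60),(20,190,190),(365,200,465,285))
h=cv2.cvtColor(np.array(sc['color']),cv2.COLOR_RGB2HSV);print('hsv mat',h[242,414],'bench',h[300,450],h[195,420],'tab',h[239,257],'rib',h[217,256],'deck',h[252,245], h[150,260])
c=np.array([onz(sc,u,v,.004) for u,v in[(393,204),(456,219),(434,280),(372,262)]]);print('mat',c.round(3),c.mean(0),np.linalg.norm(np.diff(c[[0,1,2,3,0]],axis=0),axis=1))
# box top corners z=.08
gm=cv2.inRange(h,(100,15,30),(135,140,140))
for name,s,roi in(('scene',sc,(225,225,275,255)),('side',sd,(365,258,392,288))):
    for b in blobs(s,(3,170,120),(18,255,255),roi): 
        print(name,'tab',cv2.boundingRect(b),cv2.minAreaRect(b))
for name,s,roi in(('scene',sc,(240,195,275,240)),('side',sd,(340,270,375,305))):
    for b in blobs(s,(105,150,50),(125,255,255),roi): print(name,'rib',cv2.boundingRect(b),cv2.minAreaRect(b))
cr=lambda s,x,y,w,hh:cv2.resize(cv2.cvtColor(np.array(s['color']),cv2.COLOR_RGB2BGR)[y:y+hh,x:x+w],None,fx=4,fy=4,interpolation=cv2.INTER_CUBIC)
cv2.imwrite('pics/c1.png',np.hstack([cr(sc,215,165,90,110),cr(sd,280,250,110,110)]))
```

```text
hsv mat [ 17 128 152] bench [ 19 105 107] [ 20  94 184] tab [ 15 255  95] rib [107 191 135] deck [110  15  50] [ 20  92 189]
mat [[0.414 0.162 0.004]
 [0.448 0.327 0.004]
 [0.632 0.268 0.004]
 [0.595 0.115 0.004]] [0.52231052 0.21785988 0.004     ] [0.16882636 0.19378053 0.15816538 0.18737435]
scene tab (247, 233, 17, 4) ((255.0, 234.5), (3.0, 16.0), 90.0)
side tab (369, 261, 19, 23) ((377.6461486816406, 271.3692321777344), (22.57431983947754, 14.139958381652832), 29.744882583618164)
scene rib (253, 207, 6, 24) ((255.5, 218.5), (23.0, 5.0), 90.0)
side rib (348, 287, 10, 17) ((351.0086669921875, 294.1465759277344), (6.95924186706543, 16.281999588012695), 23.198591232299805)
```

View pics/c1.png

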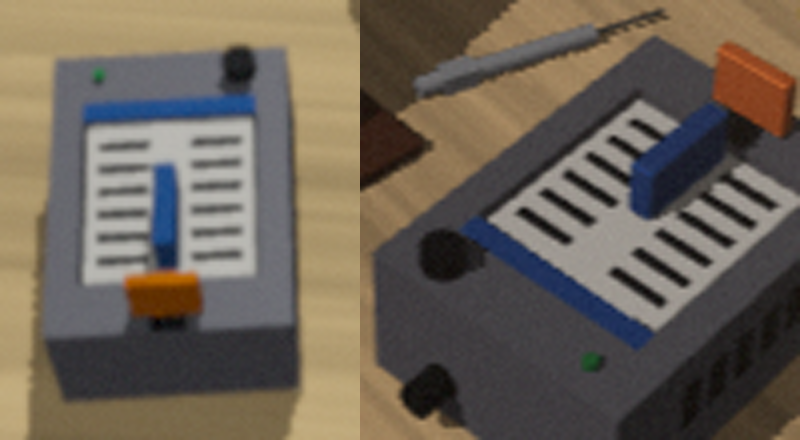

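The crop shows the deck's corners at scene (228.8,180), (286.2,177), (289,246.2), (226.2,249.5). The rib and tab stand upright and clear of each other.

Run:
```python
from h import *
import pickle
S={n:pickle.load(open(n+'.pkl','rb')) for n in('scene','side')}
sc,sd=S['scene'],S['side']
M=np.array([[-.105,-.075],[-.105,.075],[.105,.075],[.105,-.075]])
P=np.array([onz(sc,u,v,.08)[:2] for u,v in[(228.8,180),(286.2,177),(289,246.2),(226.2,249.5)]])
def fit(M,P):
    mc,pc=M.mean(0),P.mean(0);a=M-mc;b=P-pc
    th=np.arctan2((a[:,0]*b[:,1]-a[:,1]*b[:,0]).sum(),(a*b).sum());R=np.array([[np.cos(th),-np.sin(th)],[np.sin(th),np.cos(th)]])
    return np.degrees(th),pc-R@mc,(P-pc)-a@R.T
print(P.round(3));print('scene box',fit(M,P))
Q=np.array([onz(sd,u,v,.08)[:2] for u,v in[(283.75,313.75),(353.75,259.5),(343.75,352)]])
print(Q.round(3));print('side box',fit(M[[1,2,0]],Q))
def tri(a,b):
    o1,d1=ray(sc,*a);o2,d2=ray(sd,*b);A=np.c_[d1,-d2];k=np.linalg.lstsq(A,o2-o1,rcond=None)[0];p,q=o1+k[0]*d1,o2+k[1]*d2;return ((p+q)/2).round(4),np.linalg.norm(p-q).round(4)
f1=lambda u,v:(215+u/4,165+v/4);f2=lambda u,v:(280+(u-360)/4,250+v/4)
print('tab +y top outer?',tri(f1(198,275),f2(722,45)),'tab -y top',tri(f1(127,277),f2(793,83)))
print('rib x- top',tri(f1(164,166),f2(638,163)),'rib top +x end',tri(f1(166,240),f2(718,110)))
h=cv2.cvtColor(np.array(sc['color']),cv2.COLOR_RGB2HSV);m=cv2.inRange(h,(5,115,60),(18,190,255));k=np.zeros_like(m);k[195:290,365:465]=m[195:290,365:465]
k=cv2.morphologyEx(k,cv2.MORPH_CLOSE,np.ones((5,5)));k=cv2.morphologyEx(k,cv2.MORPH_OPEN,np.ones((5,5)))
c=max(cv2.findContours(k,0,1)[0],key=cv2.contourArea);w=np.array([onz(sc,u,v,.004)[:2] for u,v in c[:,0]]).astype(np.float32);print('mat',cv2.minAreaRect(w))
```

```text
[[ 0.428 -0.268]
 [ 0.406 -0.121]
 [ 0.611 -0.088]
 [ 0.633 -0.236]]
scene box (np.float64(8.819324387394651), array([ 0.51953952, -0.17801817]), array([[ 0.00034394,  0.0006118 ],
       [ 0.00138337, -0.00102617],
       [-0.00030891,  0.00025817],
       [-0.0014184 ,  0.0001562 ]]))
[[ 0.402 -0.124]
 [ 0.608 -0.093]
 [ 0.429 -0.263]]
side box (np.float64(8.810389794074538), array([ 0.51813608, -0.1792075 ]), array([[-0.00107164, -0.00286652],
       [-0.00234883, -0.00351359],
       [ 0.00342047,  0.00638011]]))
tab +y top outer? (array([ 0.6029, -0.1446,  0.1146]), np.float64(0.0005)) tab -y top (array([ 0.6093, -0.1865,  0.1159]), np.float64(0.0025))
rib x- top (array([ 0.5209, -0.1768,  0.1069]), np.float64(0.0038)) rib top +x end (array([ 0.5754, -0.17  ,  0.1057]), np.float64(0.0028))
mat ((0.5253407955169678, 0.2161262184381485), (0.17160360515117645, 0.20064781606197357), 73.44365692138672)
```

```bash
cat >> h.py <<'E'
from scipy.spatial.transform import Rotation as Ro
HO=np.array([.519,-.1785,0]);HY=8.8;HR=Ro.from_euler('z',HY,degrees=True)
MAT=np.array([.525,.216,.004])
def hw(p): return HO+HR.apply(p)
def pose():
    o=get_obs(); return np.array(o['tool_pos']),Ro.from_euler('xyz',o['orientation'],degrees=True),o
def plan(p1,r1,g,n=None,start=None):
    """rows (printed) from the current or given pose to flange pose p1,r1"""
    p0,r0=start if start else pose()[:2]
    rv=(r0.inv()*r1).as_rotvec(degrees=True);d=p1-p0
    n=n or int(np.ceil(max(np.abs(rv).max()/5.9,np.linalg.norm(d)/.0245)))
    out=[]
    for i in range(n):
        r=r0*Ro.from_rotvec(rv*i/n,degrees=True)
        out.append([g]+[round(float(x),2)+0. for x in np.r_[r.inv().apply(d/n)/.025,rv/n/6]])
    for i in range(0,n,5): print(str(out[i:i+5]).replace(' ',''))
    return p1,r1
def down(yaw): return Ro.from_euler('xyz',[180,0,yaw],degrees=True)
E
python3 - <<'E'
from h import *
p=hw([.125,0,.33]);print(p);plan(p,down(HY-180),-1)
E
```

```text
[ 0.64252855 -0.15937677  0.33      ]
[[-1,0.73,0.64,0.08,0.0,0.0,0.69],[-1,0.77,0.59,0.08,0.0,0.0,0.69],[-1,0.81,0.53,0.08,0.0,0.0,0.69],[-1,0.85,0.47,0.08,0.0,0.0,0.69],[-1,0.88,0.41,0.08,0.0,0.0,0.69]]
[[-1,0.91,0.34,0.08,0.0,0.0,0.69],[-1,0.93,0.28,0.08,0.0,0.0,0.69],[-1,0.95,0.21,0.08,0.0,0.0,0.69],[-1,0.96,0.14,0.08,0.0,0.0,0.69],[-1,0.97,0.07,0.08,0.0,0.0,0.69]]
[[-1,0.97,0.0,0.08,0.0,0.0,0.69],[-1,0.97,-0.07,0.08,0.0,0.0,0.69],[-1,0.96,-0.14,0.08,0.0,0.0,0.69],[-1,0.95,-0.21,0.08,0.0,0.0,0.69],[-1,0.93,-0.28,0.08,0.0,0.0,0.69]]
[[-1,0.91,-0.34,0.08,0.0,0.0,0.69],[-1,0.88,-0.41,0.08,0.0,0.0,0.69],[-1,0.85,-0.47,0.08,0.0,0.0,0.69],[-1,0.81,-0.53,0.08,0.0,0.0,0.69],[-1,0.77,-0.59,0.08,0.0,0.0,0.69]]
[[-1,0.73,-0.64,0.08,0.0,0.0,0.69],[-1,0.68,-0.69,0.08,0.0,0.0,0.69],[-1,0.63,-0.74,0.08,0.0,0.0,0.69],[-1,0.58,-0.78,0.08,0.0,0.0,0.69],[-1,0.52,-0.82,0.08,0.0,0.0,0.69]]
[[-1,0.46,-0.86,0.08,0.0,0.0,0.69],[-1,0.39,-0.89,0.08,0.0,0.0,0.69],[-1,0.33,-0.91,0.08,0.0,0.0,0.69],[-1,0.26,-0.94,0.08,0.0,0.0,0.69],[-1,0.19,-0.95,0.08,0.0,0.0,0.69]]
[[-1,0.12,-0.96,0.08,0.0,0.0,0.69],[-1,0.05,-0.97,0.08,0.0,0.0,0.69],[-1,-0.02,-0.97,0.08,0.0,0.0,0.69],[-1,-0.09,-0.97,0.08,0.0,0.0,0.69],[-1,-0.16,-0.96,0.08,0.0,0.0,0.69]]
[[-1,-0.22,-0.95,0.08,0.0,0.0,0.69]]
```

```bash
python3 -m handwheel '[[-1,0.73,0.64,0.08,0,0,0.69],[-1,0.77,0.59,0.08,0,0,0.69],[-1,0.81,0.53,0.08,0,0,0.69],[-1,0.85,0.47,0.08,0,0,0.69],[-1,0.88,0.41,0.08,0,0,0.69]]'; python3 -c "
from plant import *;print(get_obs()['joint_pos'])"
```

```text
clock: 0.78
tool_pos: [0.3093, 0.5154, 0.3943]
orientation: [180.0, -0.0, -43.1]
force: [-0.0, 0.2, -0.5]
opening: 0.043
gripper_force: 0.0
[ 7.76335581e+01  1.40485167e+01 -9.89212741e+00 -5.78970130e-03
 -6.60881811e+01 -3.06848114e+01]
```

```bash
H="python3 -m handwheel"; 
$H '[[-1,0.91,0.34,0.08,0,0,0.69],[-1,0.93,0.28,0.08,0,0,0.69],[-1,0.95,0.21,0.08,0,0,0.69],[-1,0.96,0.14,0.08,0,0,0.69],[-1,0.97,0.07,0.08,0,0,0.69]]' >/dev/null
$H '[[-1,0.97,0,0.08,0,0,0.69],[-1,0.97,-0.07,0.08,0,0,0.69],[-1,0.96,-0.14,0.08,0,0,0.69],[-1,0.95,-0.21,0.08,0,0,0.69],[-1,0.93,-0.28,0.08,0,0,0.69]]'
$H '[[-1,0.91,-0.34,0.08,0,0,0.69],[-1,0.88,-0.41,0.08,0,0,0.69],[-1,0.85,-0.47,0.08,0,0,0.69],[-1,0.81,-0.53,0.08,0,0,0.69],[-1,0.77,-0.59,0.08,0,0,0.69]]' >/dev/null
$H '[[-1,0.73,-0.64,0.08,0,0,0.69],[-1,0.68,-0.69,0.08,0,0,0.69],[-1,0.63,-0.74,0.08,0,0,0.69],[-1,0.58,-0.78,0.08,0,0,0.69],[-1,0.52,-0.82,0.08,0,0,0.69]]'
$H '[[-1,0.46,-0.86,0.08,0,0,0.69],[-1,0.39,-0.89,0.08,0,0,0.69],[-1,0.33,-0.91,0.08,0,0,0.69],[-1,0.26,-0.94,0.08,0,0,0.69],[-1,0.19,-0.95,0.08,0,0,0.69]]' >/dev/null
$H '[[-1,0.12,-0.96,0.08,0,0,0.69],[-1,0.05,-0.97,0.08,0,0,0.69],[-1,-0.02,-0.97,0.08,0,0,0.69],[-1,-0.09,-0.97,0.08,0,0,0.69],[-1,-0.16,-0.96,0.08,0,0,0.69]]'
$H '[[-1,-0.22,-0.95,0.08,0,0,0.69],[-1,0,0,0,0,0,0],[-1,0,0,0,0,0,0]]'
python3 - <<'E'
from h import *
p,r,o=pose();print(o['joint_pos'].round(1),o['opening'])
s=snapshot('wrist');save(s,'w1.png');s=snapshot('scene');save(s,'s1.png')
plan(hw([.125,0,.268]),down(HY-180),-1)
E
```

```text
clock: 2.02
tool_pos: [0.4175, 0.2975, 0.3745]
orientation: [180.0, -0.0, -84.5]
force: [0.6, 0.2, -0.9]
opening: 0.0003
gripper_force: 0.0
clock: 3.28
tool_pos: [0.5247, 0.0799, 0.3545]
orientation: [180.0, -0.0, -125.9]
force: [1.0, -0.6, -0.3]
opening: 0.0006
gripper_force: 0.0
clock: 4.53
tool_pos: [0.6327, -0.1377, 0.3344]
orientation: [180.0, -0.0, -167.3]
force: [0.5, -0.6, -0.7]
opening: 0.0004
gripper_force: 0.0
clock: 4.9
tool_pos: [0.6431, -0.1587, 0.3324]
orientation: [180.0, -0.0, -171.3]
force: [-0.4, 0.3, -0.5]
opening: 0.0006
gripper_force: 0.0
[  3.   22.2  -6.5  -0.  -61.2 -84.3] 0.0006363443265220258
[[-1,0.01,-0.02,0.86,0.0,0.0,0.0],[-1,0.01,-0.01,0.86,0.0,0.0,0.0],[-1,0.01,-0.01,0.86,0.0,0.0,0.0]]
```

View pics/w1.png

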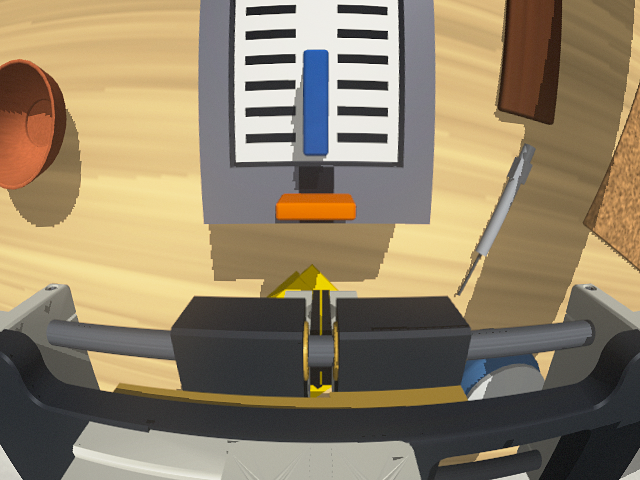

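The wrist view shows the tab at (316,207) in line with the closed fingers at x ≈ 320, and the rib at (316,100). Next I descend and approach.

```bash
H="python3 -m handwheel"; 
$H '[[-1,0,0,0.86,0,0,0],[-1,0,0,0.86,0,0,0],[-1,0,0,0.86,0,0,0],[-1,0,0,0,0,0,0]]'
$H '[[-1,0.2,0,0,0,0,0],[-1,0.2,0,0,0,0,0],[-1,0,0,0,0,0,0]]'
$H '[[-1,0.16,0,0,0,0,0],[-1,0,0,0,0,0,0]]'
$H '[[-1,0.12,0,0,0,0,0],[-1,0,0,0,0,0,0]]'
$H '[[-1,0.12,0,0,0,0,0],[-1,0,0,0,0,0,0]]'
```

```text
clock: 5.5
tool_pos: [0.6424, -0.1579, 0.2668]
orientation: [180.0, -0.2, -171.2]
force: [0.5, 0.3, -0.1]
opening: 0.0006
gripper_force: 0.0
clock: 5.88
tool_pos: [0.6329, -0.16, 0.2692]
orientation: [-180.0, 0.1, -171.3]
force: [0.2, -0.2, -0.4]
opening: 0.0003
gripper_force: 0.0
clock: 6.12
tool_pos: [0.629, -0.1607, 0.2684]
orientation: [180.0, 0.0, -171.3]
force: [-0.5, -0.7, 0.1]
opening: 0.0005
gripper_force: 0.0
clock: 6.38
tool_pos: [0.6261, -0.1611, 0.2681]
orientation: [180.0, -0.0, -171.3]
force: [-0.7, 0.5, 0.4]
opening: 0.0004
gripper_force: 0.0
clock: 6.62
tool_pos: [0.6231, -0.1615, 0.2681]
orientation: [180.0, -0.0, -171.3]
force: [0.7, 0.8, -0.1]
opening: 0.0004
gripper_force: 0.0
```

```bash
H="python3 -m handwheel"; 
for i in 1; do $H '[[-1,0.12,0,0,0,0,0],[-1,0,0,0,0,0,0]]'|grep -E "tool|force: \["
$H '[[-1,0.12,0,0,0,0,0],[-1,0,0,0,0,0,0]]'|grep -E "tool|force: \["
$H '[[-1,0.12,0,0,0,0,0],[-1,0,0,0,0,0,0]]'|grep -E "tool|force: \["
done
```

```text
tool_pos: [0.6206, -0.1619, 0.2683]
force: [2.9, 0.8, -1.1]
tool_pos: [0.618, -0.1623, 0.2684]
force: [5.0, 0.7, -2.2]
tool_pos: [0.6151, -0.1627, 0.2684]
force: [4.6, 0.3, -3.3]
```

```bash
H="python3 -m handwheel"; 
$H '[[-1,0.1,0,0,0,0,0],[-1,0,0,0,0,0,0]]'|grep -E "tool|force: \["
$H '[[-1,0.08,0,0,0,0,0],[-1,0,0,0,0,0,0],[-1,0,0,0,0,0,0]]'|grep -E "tool|force: \["
python3 - <<'E'
from h import *
s=snapshot('side');save(s,'sd2.png');w=snapshot('wrist')
a=cv2.cvtColor(s['color'],cv2.COLOR_RGB2BGR)[230:380,270:430];b=cv2.cvtColor(w['color'],cv2.COLOR_RGB2BGR)[:320,160:480]
cv2.imwrite('pics/c2.png',np.hstack([cv2.resize(a,None,fx=2.5,fy=2.5),cv2.resize(b,(375,375))]))
E
```

```text
tool_pos: [0.6128, -0.1631, 0.2684]
force: [5.7, 0.9, -3.7]
tool_pos: [0.6111, -0.1633, 0.2685]
force: [6.9, 1.1, -3.9]
```

View pics/c2.png

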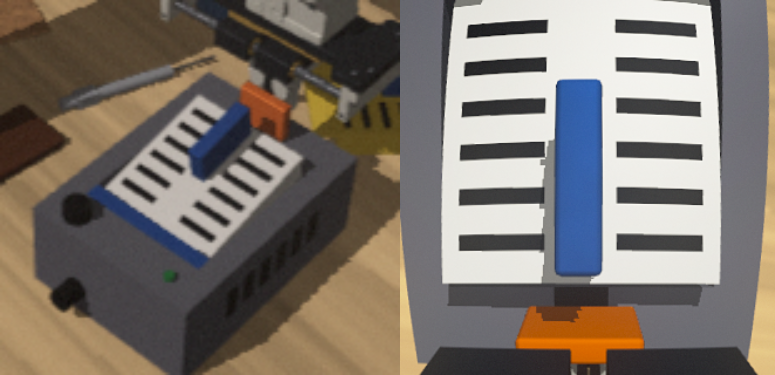

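The cover has sprung up: its latch edge is raised, and the rib stands at crop (219,140). I back off and go above the rib, tilted with the cover.

```bash
cat >> h.py <<'E'
def cov(x,z,th):
    "cover point (x,z) in housing frame with the cover turned th about the lip edge"
    a,b=x+.053,z+.05-.072
    return np.array([-.053+a*np.cos(th)-b*np.sin(th),0,.072+a*np.sin(th)+b*np.cos(th)])
def gpose(th,back=0,g=(.030,.051),tilt=None,slide=0):
    "flange pose holding the rib with the cover at th, tool tilted tilt, slid out along cover x"
    tilt=th if tilt is None else tilt
    r=Ro.from_rotvec(-tilt*HR.apply([0,1,0]))*down(HY-180)
    gp=hw(cov(*g,th)+slide*np.array([np.cos(th),0,np.sin(th)]))
    return gp-r.apply([0,0,.159+back]),r
E
python3 - <<'E'
from h import *
p,r,o=pose()
print(p,o['force'])
a=p+np.array(HR.apply([.012,0,0]));s=plan(a,r,-1)
s=plan(a+[0,0,.06],r,-0.1,start=s)
s=plan(*gpose(.19,.05),-0.1,start=s)
print(s[0],s[1].as_euler('xyz',degrees=True))
s=plan(*gpose(.19),-0.1,start=s)
E
```

```text
[ 0.61111923 -0.16329718  0.26848796] [ 7.66930097  0.27483043 -3.88071882]
[[-1,-0.48,0.0,0.0,0.0,0.0,0.0]]
[[-0.1,0.0,0.0,-0.8,0.0,0.0,0.0],[-0.1,0.0,0.0,-0.8,0.0,0.0,0.0],[-0.1,0.0,0.0,-0.8,0.0,0.0,0.0]]
[[-0.1,0.97,-0.01,0.05,0.0,-0.36,0.0],[-0.1,0.98,-0.01,0.02,0.0,-0.36,0.0],[-0.1,0.98,-0.01,-0.02,0.0,-0.36,0.0],[-0.1,0.97,-0.01,-0.06,0.0,-0.36,0.0],[-0.1,0.97,-0.01,-0.09,0.0,-0.36,0.0]]
[ 0.50275148 -0.1810154   0.3213923 ] [ 180.           10.88619811 -171.2       ]
[[-0.1,0.0,0.0,0.67,0.0,0.0,0.0],[-0.1,0.0,0.0,0.67,0.0,0.0,0.0],[-0.1,0.0,0.0,0.67,0.0,0.0,0.0]]
```

```bash
H="python3 -m handwheel"; 
$H '[[-1,-0.48,0,0,0,0,0],[-0.1,0,0,-0.8,0,0,0],[-0.1,0,0,-0.8,0,0,0],[-0.1,0,0,-0.8,0,0,0]]' >/dev/null
$H '[[-0.1,0.97,-0.01,0.05,0,-0.36,0],[-0.1,0.98,-0.01,0.02,0,-0.36,0],[-0.1,0.98,-0.01,-0.02,0,-0.36,0],[-0.1,0.97,-0.01,-0.06,0,-0.36,0],[-0.1,0.97,-0.01,-0.09,0,-0.36,0]]'
$H '[[-0.1,0,0,0,0,0,0],[-0.1,0,0,0,0,0,0]]'
python3 - <<'E'
from h import *
p,r,o=pose();w=snapshot('wrist');save(w,'w3.png');plan(*gpose(.19),-0.1)
h=cv2.cvtColor(np.array(w['color']),cv2.COLOR_RGB2HSV);m=cv2.inRange(h,(105,150,60),(125,255,255))
T=np.array(w['tool_from_camera'])
# predicted rib top corners -> wrist pixels
def wp(X):
    t=r.inv().apply(X-p);c=np.linalg.inv(T)@np.r_[t,1];th=np.arctan2(np.hypot(c[0],c[1]),c[2]);u=c[:2]/np.hypot(c[0],c[1])*th*w['fx'];return (u+[w['cx'],w['cy']]).round(0)
for x in(.0,.06):
    for y in(-.007,.007): print(x,y,wp(hw(cov(x,.057,.19)+[0,y,0])))
for c in cv2.findContours(m,0,2)[0]:
    if cv2.contourArea(c)>300: print(cv2.boundingRect(c))
E
```

```text
clock: 9.22
tool_pos: [0.5006, -0.1816, 0.3212]
orientation: [180.0, 10.7, -171.3]
force: [0.4, -0.4, -0.3]
opening: 0.0395
gripper_force: 0.0
clock: 9.48
tool_pos: [0.502, -0.1815, 0.3218]
orientation: [-180.0, 10.8, -171.3]
force: [0.2, 0.6, 0.4]
opening: 0.0397
gripper_force: 0.0
[[-0.1,-0.01,0.0,0.67,0.0,-0.01,0.0],[-0.1,-0.01,0.0,0.67,0.0,-0.01,0.0],[-0.1,-0.01,0.0,0.67,0.0,-0.01,0.0]]
0.0 -0.007 [307. 233.]
0.0 0.007 [334. 233.]
0.06 -0.007 [308. 335.]
0.06 0.007 [333. 335.]
(306, 230, 25, 101)
(221, 104, 195, 26)
```

View pics/w3.png

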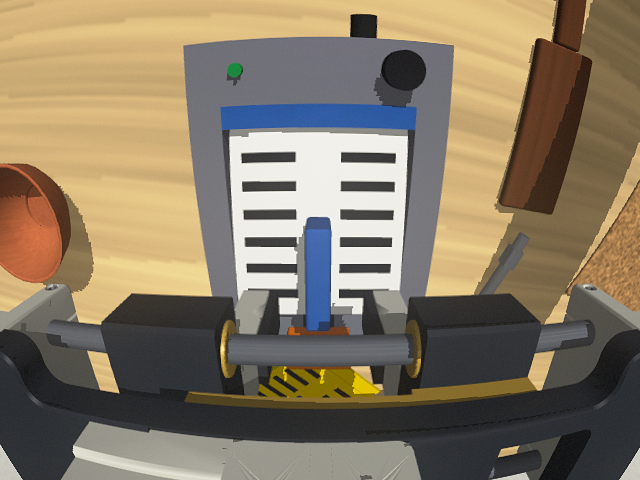

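The rib fills columns 306–331 between the fingers, as predicted (307–334). I descend and grip.

```bash
H="python3 -m handwheel"; 
$H '[[-0.1,0,-0.02,0.67,0,0,0],[-0.1,0,-0.02,0.67,0,0,0],[-0.1,0,0,0.66,0,0,0],[-0.1,0,0,0,0,0,0]]'
$H '[[-1,0,0,0,0,0,0],[-1,0,0,0,0,0,0],[-1,0,0,0,0,0,0],[-1,0,0,0,0,0,0]]'
python3 - <<'E'
from h import *
p,r,o=pose();q,rq=gpose(.19);print((p-q).round(4))
off=r.inv().apply(p-q)
s=(p,r)
for th in np.arange(.24,.521,.04):
    q,rq=gpose(th);s=plan(q+rq.apply(off),rq,-1,n=1,start=s)
E
```

```text
clock: 10.02
tool_pos: [0.5112, -0.1809, 0.2707]
orientation: [180.0, 10.6, -171.3]
force: [-0.8, -1.0, 0.6]
opening: 0.0394
gripper_force: 0.0
clock: 10.52
tool_pos: [0.5112, -0.1811, 0.2729]
orientation: [-180.0, 10.9, -171.3]
force: [-0.7, 1.0, 0.9]
opening: 0.0142
gripper_force: 30.0
[-0.0009 -0.0015  0.0006]
[[-1,0.38,0.0,-0.15,0.0,-0.48,-0.01]]
[[-1,0.3,0.0,-0.13,0.0,-0.38,0.0]]
[[-1,0.3,0.0,-0.13,0.0,-0.38,0.0]]
[[-1,0.3,0.0,-0.13,0.0,-0.38,0.0]]
[[-1,0.3,0.0,-0.13,0.0,-0.38,0.0]]
[[-1,0.3,0.0,-0.13,0.0,-0.38,0.0]]
[[-1,0.3,0.0,-0.13,0.0,-0.38,0.0]]
[[-1,0.3,0.0,-0.13,0.0,-0.38,0.0]]
```

```bash
H="python3 -m handwheel"; 
$H '[[-1,0.3,0,-0.13,0,-0.38,0],[-1,0.3,0,-0.13,0,-0.38,0],[-1,0.3,0,-0.13,0,-0.38,0]]'
$H '[[-1,0.3,0,-0.13,0,-0.38,0],[-1,0.3,0,-0.13,0,-0.38,0],[-1,0.3,0,-0.13,0,-0.38,0]]'
$H '[[-1,0.3,0,-0.13,0,-0.38,0],[-1,0.3,0,-0.13,0,-0.38,0],[-1,0,0,0,0,0,0]]'
python3 - <<'E'
from h import *
p,r,o=pose();w=snapshot('wrist');sd=snapshot('side')
a=cv2.cvtColor(sd['color'],cv2.COLOR_RGB2BGR)[200:380,250:430];b=cv2.cvtColor(w['color'],cv2.COLOR_RGB2BGR)[:400,120:520]
cv2.imwrite('pics/c4.png',np.hstack([cv2.resize(a,(400,400)),b]))
E
```

```text
clock: 10.9
tool_pos: [0.4871, -0.1847, 0.2771]
orientation: [-180.0, 17.7, -171.2]
force: [0.2, -0.4, -0.4]
opening: 0.0141
gripper_force: 30.0
clock: 11.28
tool_pos: [0.4625, -0.1885, 0.2782]
orientation: [-180.0, 24.6, -171.3]
force: [-0.3, -0.7, -1.2]
opening: 0.0139
gripper_force: 30.0
clock: 11.65
tool_pos: [0.4461, -0.1911, 0.2775]
orientation: [180.0, 29.0, -171.3]
force: [-0.5, -0.2, -1.9]
opening: 0.0139
gripper_force: 30.0
```

View pics/c4.png

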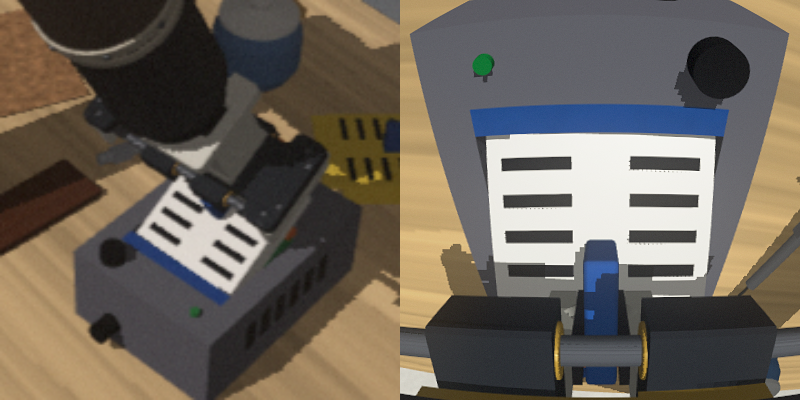

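The cover stands at about 29° with its tongue still under the blue lip (wrist crop (600,125)). I draw it out, then lift.

```bash
H="python3 -m handwheel"; 
$H '[[-1,-0.24,0,0,0,0,0],[-1,-0.24,0,0,0,0,0],[-1,-0.24,0,0,0,0,0],[-1,0,0,0,0,0,0]]'
$H '[[-1,-0.3,0,-0.35,0,0,0],[-1,-0.39,0,-0.7,0,0,0],[-1,-0.39,0,-0.7,0,0,0],[-1,-0.39,0,-0.7,0,0,0],[-1,-0.39,0,-0.7,0,0,0]]'
python3 - <<'E'
from h import *
p,r,o=pose()
w=snapshot('wrist');sd=snapshot('side')
a=cv2.cvtColor(sd['color'],cv2.COLOR_RGB2BGR)[140:380,220:460];b=cv2.cvtColor(w['color'],cv2.COLOR_RGB2BGR)[:400,120:520]
cv2.imwrite('pics/c5.png',np.hstack([cv2.resize(a,(400,400)),b]))
print(o['joint_pos'].round(1))
# place: cover yaw HY + d; tool down; grip at cover (x .030 approx)
Y=20.;C=MAT+Ro.from_euler('z',Y,degrees=True).apply([.030,0,0])
q=C+[0,0,.051+.159+.07]
s=plan(q,down(Y-180),-1)
E
```

```text
clock: 12.25
tool_pos: [0.4634, -0.1883, 0.2867]
orientation: [-180.0, 29.1, -171.2]
force: [0.2, 0.0, -2.9]
opening: 0.0139
gripper_force: 30.0
clock: 12.88
tool_pos: [0.4647, -0.1882, 0.3793]
orientation: [-180.0, 29.1, -171.3]
force: [-0.1, 0.2, -2.1]
opening: 0.0142
gripper_force: 30.0
[ -2.1  -1.7 -29.8  -9.5 -33.6 -72.6]
[[-1,-0.19,0.88,0.35,-0.03,0.27,-0.1],[-1,-0.2,0.88,0.35,-0.03,0.27,-0.1],[-1,-0.22,0.87,0.34,-0.03,0.27,-0.1],[-1,-0.24,0.87,0.34,-0.03,0.27,-0.1],[-1,-0.26,0.87,0.33,-0.03,0.27,-0.1]]
[[-1,-0.28,0.86,0.33,-0.03,0.27,-0.1],[-1,-0.3,0.86,0.32,-0.03,0.27,-0.1],[-1,-0.32,0.86,0.32,-0.03,0.27,-0.1],[-1,-0.33,0.85,0.31,-0.03,0.27,-0.1],[-1,-0.35,0.85,0.3,-0.03,0.27,-0.1]]
[[-1,-0.37,0.84,0.3,-0.03,0.27,-0.1],[-1,-0.39,0.84,0.29,-0.03,0.27,-0.1],[-1,-0.4,0.83,0.28,-0.03,0.27,-0.1],[-1,-0.42,0.83,0.27,-0.03,0.27,-0.1],[-1,-0.44,0.82,0.26,-0.03,0.27,-0.1]]
[[-1,-0.45,0.82,0.25,-0.03,0.27,-0.1],[-1,-0.47,0.81,0.24,-0.03,0.27,-0.1],[-1,-0.48,0.8,0.23,-0.03,0.27,-0.1]]
```

View pics/c5.png

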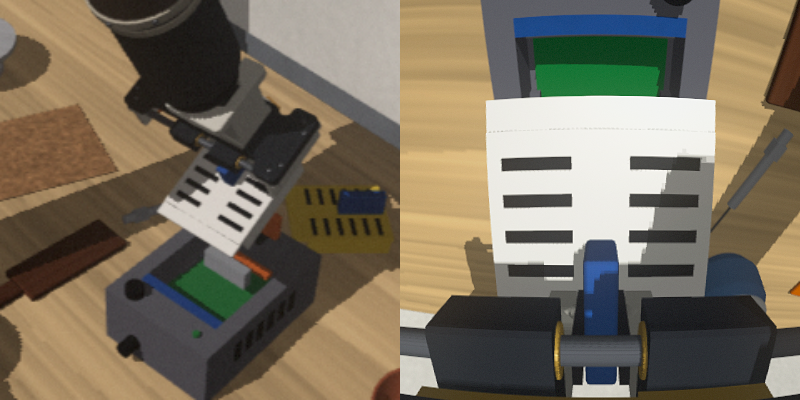

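The cover is out and hangs square in the fingers, and the green filter shows at crop (600,70). I carry it to above the mat.

```bash
H="python3 -m handwheel"; 
$H '[[-1,-0.19,0.88,0.1,-0.03,0.27,-0.1],[-1,-0.2,0.88,0.2,-0.03,0.27,-0.1],[-1,-0.22,0.87,0.34,-0.03,0.27,-0.1],[-1,-0.24,0.87,0.34,-0.03,0.27,-0.1],[-1,-0.26,0.87,0.33,-0.03,0.27,-0.1]]' | grep -E "tool|force|open"
$H '[[-1,-0.28,0.86,0.33,-0.03,0.27,-0.1],[-1,-0.3,0.86,0.32,-0.03,0.27,-0.1],[-1,-0.32,0.86,0.32,-0.03,0.27,-0.1],[-1,-0.33,0.85,0.31,-0.03,0.27,-0.1],[-1,-0.35,0.85,0.3,-0.03,0.27,-0.1]]'| grep -E "tool|force|open"
$H '[[-1,-0.37,0.84,0.3,-0.03,0.27,-0.1],[-1,-0.39,0.84,0.29,-0.03,0.27,-0.1],[-1,-0.4,0.83,0.28,-0.03,0.27,-0.1],[-1,-0.42,0.83,0.27,-0.03,0.27,-0.1],[-1,-0.44,0.82,0.26,-0.03,0.27,-0.1]]'| grep -E "tool|force|open"
$H '[[-1,-0.45,0.82,0.25,-0.03,0.27,-0.1],[-1,-0.47,0.81,0.24,-0.03,0.27,-0.1],[-1,-0.48,0.8,0.23,-0.03,0.27,-0.1],[-1,0,0,0,0,0,0],[-1,0,0,0,0,0,0]]'
python3 - <<'E'
from h import *
p,r,o=pose()
w=snapshot('wrist');save(w,'w6.png')
Y=20.;C=MAT+Ro.from_euler('z',Y,degrees=True).apply([.030,0,0])
s=plan(C+[0,0,.051+.159+.02],down(Y-180),-1)
E
```

```text
tool_pos: [0.4841, -0.073, 0.359]
force: [-0.6, 0.2, -2.2]
opening: 0.0139
gripper_force: 30.0
tool_pos: [0.5084, 0.0422, 0.3323]
force: [-0.1, -0.2, -1.5]
opening: 0.0139
gripper_force: 30.0
tool_pos: [0.5333, 0.1584, 0.3058]
force: [0.6, -0.1, -2.4]
opening: 0.0138
gripper_force: 30.0
clock: 15.48
tool_pos: [0.5474, 0.2261, 0.2899]
orientation: [179.6, -0.2, -160.1]
force: [0.2, 0.7, -2.7]
opening: 0.0138
gripper_force: 30.0
[[-1,-0.08,-0.03,0.75,0.02,-0.01,-0.01],[-1,-0.08,-0.02,0.75,0.02,-0.01,-0.01],[-1,-0.08,-0.02,0.75,0.02,-0.01,-0.01]]
```

View pics/w6.png

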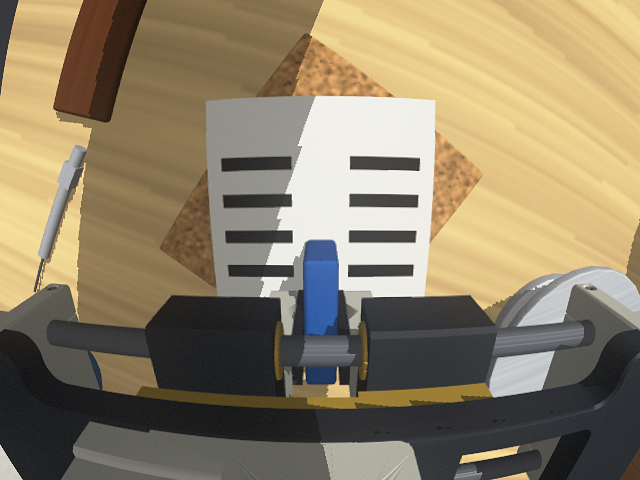

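The mat lies under the cover but turned relative to it (corners at (310,35), (482,177) and (162,247)). I turn the cover square to the mat while lowering.

Run:
```python
from h import *
Y=-16.5;C=MAT+Ro.from_euler('z',Y,degrees=True).apply([.030,0,0])
s=plan(C+[0,0,.051+.159+.02],down(Y-180),-1)
```

```text
[[-1,0.0,-0.11,0.32,0.01,-0.01,0.87],[-1,-0.01,-0.11,0.32,0.01,-0.01,0.87],[-1,-0.02,-0.11,0.32,0.01,-0.01,0.87],[-1,-0.03,-0.11,0.32,0.01,-0.01,0.87],[-1,-0.04,-0.1,0.32,0.01,-0.01,0.87]]
[[-1,-0.05,-0.1,0.32,0.01,-0.01,0.87],[-1,-0.06,-0.1,0.32,0.01,-0.01,0.87]]
```

```bash
H="python3 -m handwheel"; 
$H '[[-1,0,-0.11,0.32,0.01,-0.01,0.87],[-1,-0.01,-0.11,0.32,0.01,-0.01,0.87],[-1,-0.02,-0.11,0.32,0.01,-0.01,0.87],[-1,-0.03,-0.11,0.32,0.01,-0.01,0.87],[-1,-0.04,-0.1,0.32,0.01,-0.01,0.87]]' >/dev/null
$H '[[-1,-0.05,-0.1,0.32,0.01,-0.01,0.87],[-1,-0.06,-0.1,0.32,0.01,-0.01,0.87],[-1,0,0,0,0,0,0],[-1,0,0,0,0,0,0]]'
$H '[[-1,0,0,0.24,0,0,0],[-1,0,0,0.24,0,0,0],[-1,0,0,0,0,0,0]]'
$H '[[-1,0,0,0.12,0,0,0],[-1,0,0,0,0,0,0]]'
```

```text
clock: 16.65
tool_pos: [0.5542, 0.2075, 0.2347]
orientation: [180.0, 0.1, 163.4]
force: [0.2, -0.4, -2.2]
opening: 0.014
gripper_force: 30.0
clock: 17.02
tool_pos: [0.5538, 0.2075, 0.2214]
orientation: [-179.9, 0.1, 163.4]
force: [0.1, 0.9, -2.8]
opening: 0.0138
gripper_force: 30.0
clock: 17.27
tool_pos: [0.554, 0.2076, 0.2189]
orientation: [-180.0, 0.1, 163.4]
force: [-0.2, -0.1, -2.2]
opening: 0.0141
gripper_force: 30.0
```

```bash
H="python3 -m handwheel"; 
$H '[[-1,0,0,0.08,0,0,0],[-1,0,0,0,0,0,0]]'|grep -E "tool|force: \["
$H '[[-1,0,0,0.08,0,0,0],[-1,0,0,0,0,0,0]]'|grep -E "tool|force: \["
$H '[[-1,0,0,0.06,0,0,0],[-1,0,0,0,0,0,0]]'|grep -E "tool|force: \["
```

```text
tool_pos: [0.5541, 0.2076, 0.2171]
force: [0.0, -0.0, -2.6]
tool_pos: [0.5541, 0.2076, 0.2151]
force: [-0.8, 0.8, -1.5]
tool_pos: [0.5542, 0.2076, 0.2147]
force: [-3.1, -1.7, 6.4]
```

Contact: the vertical force went from −2.5 to +6 N. I release and back off straight up.

```bash
H="python3 -m handwheel"; 
$H '[[-0.5,0,0,0,0,0,0],[-0.3,0,0,0,0,0,0],[-0.1,0,0,0,0,0,0],[-0.1,0,0,0,0,0,0]]'
$H '[[-0.1,0,0,-0.4,0,0,0],[-0.1,0,0,-0.8,0,0,0],[-0.1,0,0,-0.9,0,0,0],[-0.1,0,0,-0.9,0,0,0],[-0.1,0,0,-0.9,0,0,0]]'
$H '[[-0.1,0,0,-0.9,0,0,0],[-0.1,0,0,-0.9,0,0,0],[-0.1,0,0,0,0,0,0],[-0.1,0,0,0,0,0,0],[-0.1,0,0,0,0,0,0]]'
python3 - <<'E'
from h import *
w=snapshot('scene');sd=snapshot('side')
a=cv2.cvtColor(sd['color'],cv2.COLOR_RGB2BGR)[140:400,150:470];b=cv2.cvtColor(w['color'],cv2.COLOR_RGB2BGR)[160:360,215:475]
cv2.imwrite('pics/c7.png',np.hstack([cv2.resize(a,(394,320)),cv2.resize(b,(400,320))]))
E
```

```text
clock: 18.52
tool_pos: [0.5541, 0.2076, 0.2136]
orientation: [-180.0, 0.1, 163.3]
force: [-0.9, 0.4, -0.1]
opening: 0.0385
gripper_force: 0.0
clock: 19.15
tool_pos: [0.5539, 0.2076, 0.3127]
orientation: [180.0, 0.1, 163.3]
force: [0.8, -0.2, -0.4]
opening: 0.0393
gripper_force: 0.0
clock: 19.77
tool_pos: [0.5536, 0.2076, 0.3554]
orientation: [-179.9, 0.1, 163.3]
force: [-0.3, 0.3, -0.1]
opening: 0.0391
gripper_force: 0.0
```

View pics/c7.png

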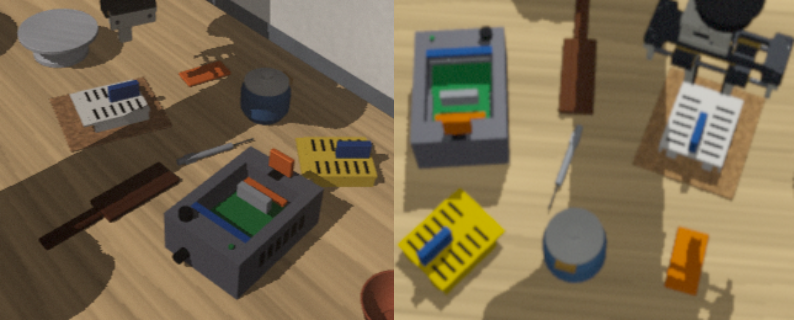

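The cover lies flat and rib up in the middle of the mat. The tab is back out and the other things are in place.

```bash
python3 -c "
from plant import *
print(close_job())"
```

```text
the job is handed in; nothing more can be done
None
```

The job is handed in at about 20 s of robot time: the cover lies flat, rib up, in the middle of the cork mat and let go, the tab is back out, and the last pictures show the rest of the bench undisturbed (no verdict was returned).

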